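# Box a finished chocolate plaque by its edges

## Task

Lift the rectangular chocolate plaque off the free-spinning decorating turntable, holding it by its side edges, and slide it flat into the gift box through the open front until you feel it bear against the card spacer at the far end. Chocolate snaps: grip lightly, set it down and push it gently, and never touch its moulded top face. Leave the round medallion untouched on the turntable and everything else where it stands.

Things in the scene. Friction and masses are not known exactly. Their poses are not given: they have to be found in the camera images.
- plaque: Chocolate plaque: flat rectangular slab lying on the turntable's disc, 150 (its x) x 60 (its y) mm, 10 mm thick in all, about 0.1 kg, brittle: it snaps at 25 N. Its square side edges are plain over the lower 8 mm. Origin: centre of its underside, z up. Both ends alike: either may go first into the box. Only its 60 mm width fits between the fingers.
- plaque_face: The plaque's moulded glossy face with raised ornament, 146 x 56 x 2 mm, on top of the slab and fast to it, 2 mm in from every edge. Origin: centre of its underside, 8 mm above the plaque's origin. No finger may touch it.
- medallion: Round chocolate medallion, diameter 60, 10 mm thick, lying loose on the same disc, on the other side of its centre from the plaque. Origin: centre of its underside.
- turntable: Cake-decorating turntable: cast foot fast on the table (origin: centre of its underside), carrying a flat rimless aluminium disc, diameter 300 mm, 10 mm thick, top 80 mm above the table. The disc spins freely about the vertical axis through this origin at the lightest touch, with what lies on it.
- disc_centre (a point): Centre of the disc's top surface (80 mm above the table), on the spin axis.
- box: Gift box for one plaque, fast on the table: 3 mm card, inside 176 mm (its x) by 68 mm (its y), walls 30 mm high at both sides and the far end, open at the near (-x) end. Origin: on the table, on the centre line, 58 mm inside the mouth; x points from mouth to end wall. Floor top 3 mm above the table. Its lift-off lid lies elsewhere.
- box_mouth (a point): Middle of the open end of the box, at floor level (3 mm above the table), 58 mm from the box's origin. The front flap lies folded down before it, 30 mm long, level with the floor. Between plaque and side walls there are 4 mm each side: no room for fingers, so the plaque cannot be held once its sides are between the walls.
- box_end (a point): Middle of the inner face of the end wall, at floor level (3 mm above the table), 118 mm from the box's origin. A folded-card spacer, 18 mm high, stands glued across the floor in front of it and does not give: its face is 8 to 22 mm before this point, how far is not measured. The plaque is home when it is felt to bear on the spacer; its rear edge is then 4 to 18 mm inside the mouth.
- palette_knife: Offset palette knife lying flat along x between turntable and box: dark wooden handle, steel blade, 240 x 26 x 14 mm. Origin: under its middle. Bystander.
- measuring_cup: White ceramic cup with handle, diameter 84, height 85 mm. Origin: centre of its underside. Bystander.
- jam_jar: Glass jar with brass lid, diameter 72, height 100 mm. Origin: centre of its underside. Bystander.
- vanilla_bottle: Brown glass bottle with black cap, diameter 52, height 150 mm. Origin: centre of its underside. Bystander.
- kitchen_timer: White wind-up timer, 65 x 70 x 42 mm. Origin: centre of its underside. Bystander.
Things that resemble listed ones, but are neither listed nor needed, are in the scene too. Leave any turquoise look-alike of the box alone. There is more than one size of the plaque; the job needs the smaller.

How it is judged:
By the outcome, as a careful person would: the job done as asked, in the order asked, and still so for the second after the job is handed in, with the robot touching nothing.
It also fails if it takes over 61 s, if anything falls off the work surface, if the arm or the gripper's body presses on something with over 40 N, if the wrist force passes 120 N, or if a joint passes its speed limit or range.

## Robot

A 7-joint arm with a two-finger parallel gripper is mounted at the origin on the work surface. World frame = base frame: x ahead of the robot, y to its left, z up, the work surface at z = 0. Lengths are in m, angles in rad, forces in N, time in s.
With the tool pointing down it reaches from about 0.4 to 0.85 m from the base axis. Payload 4.4 kg.
Tool frame: the origin (TCP) lies midway between the tips of the shut fingers; the grasp point (between the pads) lies 19 mm behind it (manip.grasp_offset is the distance from the TCP to the grasp point, in m); z points along the fingers, y is the line along which they close (so a half turn about z gives the same grasp; the last joint's range is limited). The gripper opens to 94 mm and grips with 3 to 60 N. Pads are 16 mm wide; open, the fingers measure 119 mm over their backs; the gripper's body (75 mm by 177 mm) begins 78 mm behind the grasp point.
Start: joints at [1.219, 0.628, 0.038, 1.517, -0.027, 0.996, -0.02], TCP at [0.183, -0.624, 0.205] pointing down, gripper open.
Joint ranges: [-3.06, 3.06], [-0.37, 2.12], [-1.25, 1.32], [0.18, 2.47], [-1.1, 4.24], [0.23, 1.98], [-2.94, 2.94]. Speed limits (rad/s): [2.57, 2.57, 3.14, 3.14, 3.14, 3.14, 3.14].

## Interface

Orientations are given as a 3x3 rotation matrix whose columns are the frame's x, y, z axes.
In Python, from workcell import manip, read_camera, calibration, workorder gives the robot as it stands.
- The arm moves only by the tool send_rows, never from a script. Its argument "rows" is one flat list of numbers, 7 for each row, row after row: the turn, a rotation vector about the world's x, y, z scaled (see below), then the shift along the world's x, y, z scaled (see below), then the finger opening in mm, from 0 to 94. A call has 1 to 8 rows; each row is the pose to reach, as a shift and turn from the pose commanded when the call began, turning the shorter way round; what a row does not reach only later rows make up. The controller multiplies each number of a shift by 1000 mm and each number of a turn by 180 degrees. A row lasts 1/12 s, in which the tool goes at most 41.7 mm and 7.16 degrees, less where a joint would pass 70% of its speed; a pose out of reach is approached as far as the arm can. A call with a number of a shift or a turn outside -1 to 1 is refused whole. A call with a gripper value outside its range is refused whole. The fingers move at their own pace and stop on an object; "force" is the grip in N (left out, the last holds). Time passes only in rows, so rows that repeat a pose let the fingers close. It gives the time, the measured TCP pose, the force, the opening and the grip force at its end, in the units of the state.
- manip.get_state(): the state, without advancing time (a new reading comes with each control period).
- read_camera(name): name is "side" or "top"; returns the picture (420x560x3 uint8, red, green, blue); there is no depth.
- calibration(name): a dict with "camera_matrix" (3x3 intrinsics, pixels), "camera_from_world" (4x4, takes a point from world to camera coordinates). Camera axes: x right, y up, looking along -z (the intrinsics and any distortion apply to the point x, -y, -z); pixel columns grow to the right and rows downward; lengths in m; the calibration is good to about 2 mm. A picture is of the moment at which its call begins. calibration takes no time and is no camera call.
- workorder.close_job(): hands the job in; it is judged then, once.
The state is a dict: "time": time; "joint_positions": joint angles; "dq": joint speeds; "tau": joint torques, N m; "position": TCP position; "tool_rot": TCP orientation; "ft_force": force on the tool from outside, world axes, zero at the start; "ft_torque": the same for the moment, N m; "grip_width": finger opening in m; "grasp_force": force on a finger pad.
Only numpy, scipy, OpenCV 4.12 (cv2) and the standard library are available. Lean on these libraries where they do the work, as an engineer would, in place of code of your own. Each camera call takes 0.05 s, during which the arm holds its last target. There are 200 camera calls.

## Working session

There is one attempt and no reset: what is moved stays moved. The work goes in short steps, Python scripts to look and compute and a tool call to move; the robot and the scene stay as the last step left them, time stands still between calls to the robot, and variables do not carry over. Pictures are saved under pics/ and viewed, at most 10 in all, crops included, and the job is handed in when it is done.

Besides the shell and the picture viewer there is one more tool, called after "Call:" as name(argument=value, ...) on one line, values as JSON. send_rows: Moves the arm, as the interface text tells. Its arguments: {"type":"object","properties":{"rows":{"type":"array"},"force":{"type":"number"}},"required":["rows"]}

```bash
ls; mkdir -p pics; python3 - <<'E'
from workcell import manip, read_camera, calibration
import cv2, numpy as np
for n in("side","top"):
    im=read_camera(n); cv2.imwrite(f"pics/{n}0.png",cv2.resize(im[:,:,::-1],(784,588),interpolation=cv2.INTER_CUBIC)); np.save(f"{n}0.npy",im)
    c=calibration(n); print(n,{k:np.round(v,4).tolist() if isinstance(v,np.ndarray) else v for k,v in c.items()})
s=manip.get_state(); print(s, manip.grasp_offset)
E
```

```text
pics
side {'camera_matrix': [[414.0259, 0.0, 279.3655], [0.0, 414.0259, 216.8161], [0.0, 0.0, 1.0]], 'camera_from_world': [[-0.7337, -0.6793, 0.017, 0.4105], [0.4593, -0.4775, 0.749, -0.3154], [-0.5007, 0.5574, 0.6623, -1.1539], [0.0, 0.0, 0.0, 1.0]]}
top {'camera_matrix': [[387.1163, 0.0, 282.7164], [0.0, 387.1163, 210.4168], [0.0, 0.0, 1.0]], 'camera_from_world': [[0.0014, -1.0, -0.0056, -0.0014], [0.9888, 0.0005, 0.1496, -0.525], [-0.1496, -0.0057, 0.9887, -1.0486], [0.0, 0.0, 0.0, 1.0]]}
{'time': 0.1, 'joint_positions': array([ 1.21922571,  0.62925059,  0.03847251,  1.51823242, -0.02699075,
        0.99630913, -0.02001287]), 'dq': array([ 6.36578316e-04, -1.87947890e-03, -1.31688897e-03, -2.13165879e-03,
        2.79868522e-05, -7.98898397e-04, -5.68477236e-04]), 'tau': array([ 2.66564079e-03, -5.50790083e+01,  1.14713609e+00, -1.87117070e+01,
       -5.22642327e-02,  1.91974849e-02,  7.86245710e-05]), 'position': array([ 0.18307864, -0.62307319,  0.20465995]), 'tool_rot': array([[ 9.59453006e-01,  2.81868172e-01, -5.12096740e-04],
       [ 2.81868635e-01, -9.59451672e-01,  1.60086154e-03],
       [-4.01001555e-05, -1.68029543e-03, -9.99998587e-01]]), 'ft_force': array([ 0.43728644, -0.30308928, -0.42357625]), 'ft_torque': array([-0.03114506,  0.05600505, -0.04926751]), 'grasp_force': 0.0, 'grip_width': 0.09441854615507721} 0.0188
```

View pics/top0.png

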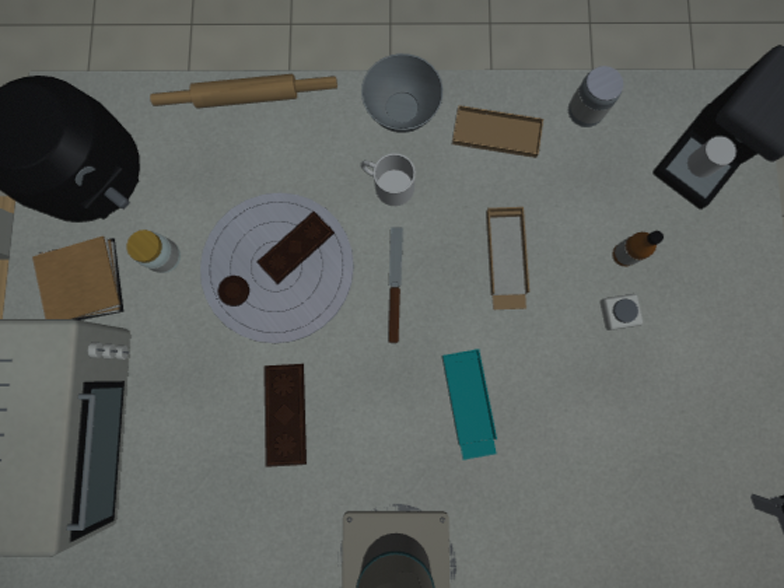

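View pics/side0.png

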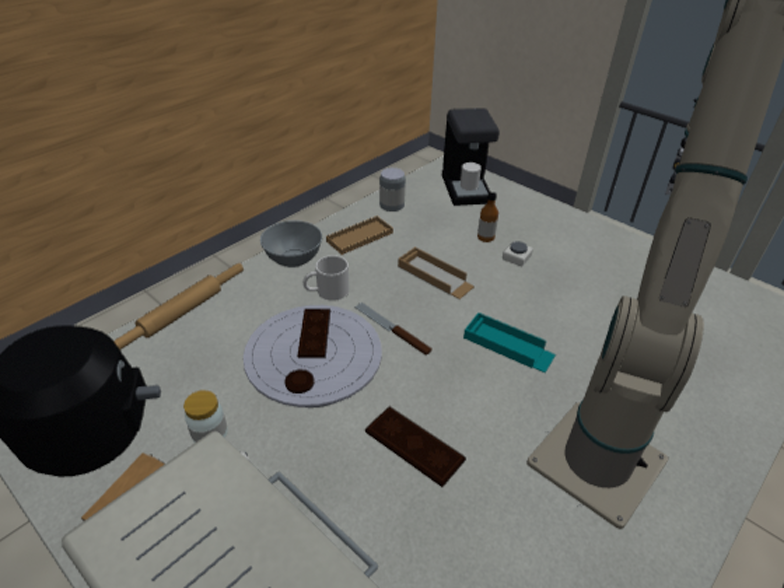

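Candidates in the top view (784×588 pixels):
- **Plaques:** one lies on the disc at (296,247) and a larger one on the table at (285,415). The one on the disc is meant, because it is the smaller and lies on the turntable.
- **Boxes:** there is a brown tray with its flap at (508,258), a turquoise look-alike at (470,405) and the lid at (497,131). The brown tray with the flap is the box, with its mouth toward the robot.

I'll confirm these in one enlarged crop and measure.

```bash
cat > h.py <<'E'
import numpy as np, cv2
from workcell import manip, read_camera, calibration
def ray(n,px,z):
    c=calibration(n);K=np.array(c["camera_matrix"]);T=np.array(c["camera_from_world"])
    px=np.atleast_2d(np.asarray(px,float)); d=np.c_[px,np.ones(len(px))]@np.linalg.inv(K).T
    d=d*[1,-1,-1]; R=T[:3,:3]; o=-R.T@T[:3,3]; w=d@R
    return (o+w*((z-o[2])/w[:,2])[:,None])[:,:2]
def proj(n,P):
    c=calibration(n);K=np.array(c["camera_matrix"]);T=np.array(c["camera_from_world"])
    q=np.atleast_2d(P)@T[:3,:3].T+T[:3,3]; q=q*[1,-1,-1]; q=q@K.T; return q[:,:2]/q[:,2:]
def rect(p):
    (c,s,a)=cv2.minAreaRect((p*1000).astype(np.float32)); 
    if s[0]<s[1]: a+=90; s=s[::-1]
    return np.round(c,1),np.round(s,1),round((a+90)%180-90,2)
def dark(im,roi,v=62,n="top"):
    x0,y0,x1,y1=roi; m=((im.max(2)<v)*255).astype(np.uint8); k=np.zeros_like(m);k[y0:y1,x0:x1]=m[y0:y1,x0:x1]
    return [c[:,0,:] for c in sorted(cv2.findContours(k,cv2.RETR_EXTERNAL,cv2.CHAIN_APPROX_NONE)[0],key=cv2.contourArea)[::-1] if cv2.contourArea(c)>60]
E
python3 - <<'E'
from h import *
im=np.load("top0.npy")
for p in [(211,176),(166,207),(235,200),(363,180),(363,216),(348,180),(376,180),(363,151),(300,260)]: print(p,im[p[1],p[0]])
for z in (.09,):
  for c in dark(im,(140,135,255,245)):
    print(rect(ray("top",c,z)))
for c in dark(im,(180,255,225,340)): print("big",rect(ray("top",c,.01)))
x0,y0,x1,y1=340,140,385,228
hsv=cv2.cvtColor(im,cv2.COLOR_RGB2HSV); m=(hsv[:,:,1]>70).astype(np.uint8)*255
k=np.zeros_like(m);k[y0:y1,x0:x1]=m[y0:y1,x0:x1]
a=cv2.resize(im[130:240,140:250,::-1],None,fx=3.6,fy=4.2,interpolation=cv2.INTER_CUBIC)
b=cv2.resize(im[140:230,330:392,::-1],None,fx=6,fy=5.133,interpolation=cv2.INTER_CUBIC)
h=min(a.shape[0],b.shape[0]); cv2.imwrite("pics/crop1.png",np.hstack([a[:h],b[:h]]))
for r in range(144,226,6): 
  q=np.where(k[r])[0]; print(r,q.tolist())
E
```

```text
(211, 176) [37 23 18]
(166, 207) [36 22 16]
(235, 200) [117 120 129]
(363, 180) [115 119 117]
(363, 216) [102  87  65]
(348, 180) [90 92 89]
(376, 180) [105 103  94]
(363, 151) [100  85  64]
(300, 260) [113 117 115]
(array([611.4, 194.3]), array([149.1,  60.5]), -46.72)
(array([525.3, 311.1]), array([57.6, 56.5]), 2.42)
big (array([288.1, 221.1]), array([197.2,  79.6]), 3.1)
144 []
150 [348, 349, 350, 351, 352, 353, 354, 355, 356, 357, 358, 359, 360, 361, 362, 363, 364, 365, 366, 367, 368, 369, 370, 371, 372, 373]
156 [349, 373]
162 [349, 373, 374]
168 [349, 374]
174 [350, 374, 375]
180 [350, 374, 375]
186 [350, 351, 375]
192 [351, 375, 376]
198 [351, 376]
204 [351, 352, 376, 377]
210 [373, 374]
216 [353, 354, 355, 356, 357, 358, 359, 360, 361, 362, 363, 364, 365, 366, 367, 368, 369, 370, 371, 372, 373, 374]
222 []
```

View pics/crop1.png

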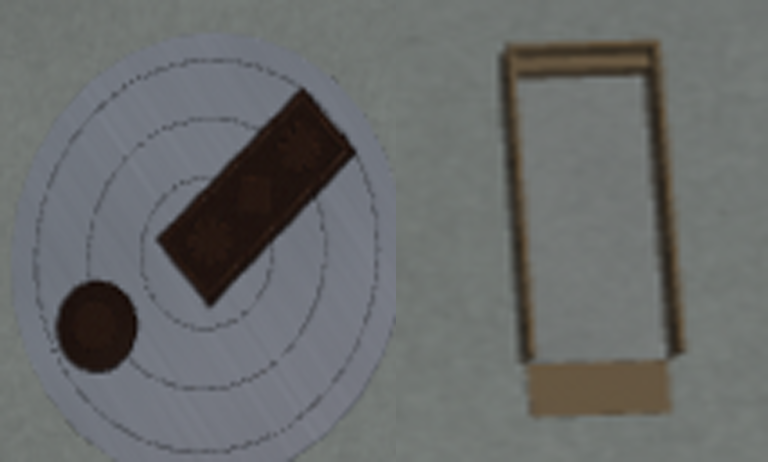

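The crop confirms both. The disc plaque (about 149×60 mm against 197×80 mm for the other) lies near crop pixel (256,195) with the medallion at (97,327). The brown box has its flap at (600,388), mouth at y≈360 and the spacer at y≈62. Next I'll fit the box pose.

```bash
python3 - <<'E'
from h import *
im=np.load("top0.npy"); s=cv2.cvtColor(im,cv2.COLOR_RGB2HSV)[:,:,1].astype(float)
def cen(r,a,b):
    w=np.clip(s[r,a:b]-30,0,None); return (w*np.arange(a,b)).sum()/w.sum()
L=np.array([(cen(r,345,356),r) for r in range(156,205)]);R=np.array([(cen(r,368,381),r) for r in range(156,205)])
def fit(P):
    w=ray("top",P,.03); k=np.polyfit(w[:,0],w[:,1],1); return k
kl,kr=fit(L),fit(R); print("L",kl,"R",kr, np.degrees(np.arctan([kl[0],kr[0]])))
for x in (.5,.6,.7): print(x,np.polyval(kl,x),np.polyval(kr,x))
f=lambda X,Y:(330+(X-396)/6-.4,140+Y/5.133-.4)
print("flap",ray("top",[f(530,414),f(670,411),f(530,362),f(667,360)],.003))
print("endtop",ray("top",[f(505,44),f(658,41)],.03)); print("wallends",ray("top",[f(527,361),f(680,353)],.03))
# disc centre via medallion-plaque colour mask: blue-ish disc
d=im.astype(int); m=((d[:,:,2]-d[:,:,0])>8).astype(np.uint8)*255; m[:, :130]=0;m[:,262:]=0;m[:130]=0;m[250:]=0
c=max(cv2.findContours(m,0,1)[0],key=cv2.contourArea); print("disc",cv2.minEnclosingCircle((ray("top",cv2.convexHull(c)[:,0],.08)*1000).astype(np.float32)))
# side view check of flap tip/ cast of box pts
st=manip.get_state();R=st["tool_rot"]; yaw=np.degrees(np.arctan2(R[1,0],R[0,0])); print("toolx yaw",yaw)
E
```

```text
L [ 0.03660731 -0.21631601] R [ 0.03607339 -0.28636183] [2.09650845 2.06595702]
0.5 -0.1980123499299472 -0.2683251360170648
0.6 -0.1943516184773022 -0.2647177972810737
0.7 -0.19069088702465722 -0.2611104585450825
flap [[ 0.50180973 -0.20088379]
 [ 0.50355754 -0.26833294]
 [ 0.53144446 -0.20163494]
 [ 0.53262293 -0.26788157]]
endtop [[ 0.70927029 -0.18943944]
 [ 0.71099799 -0.26343561]]
wallends [[ 0.52789447 -0.19551213]
 [ 0.53239962 -0.26781719]]
disc ((575.0467529296875, 232.75189208984375), 149.59495544433594)
toolx yaw 16.37176239431822
```

Call:
send_rows(rows=[0,0,0.3,0.22,0.24,0,94,0,0,0.3,0.22,0.24,0,94,0,0,0.3,0.22,0.24,0,94,0,0,0.3,0.22,0.24,0,94,0,0,0.3,0.22,0.24,0,94,0,0,0.3,0.22,0.24,0,94,0,0,0.3,0.22,0.24,0,94,0,0,0.3,0.22,0.24,0,94], force=7)

```text
time: 0.77
position: [0.4052, -0.3805, 0.2054]
tool_rot: [[0.328, 0.945, 0.001], [0.945, -0.328, 0.001], [0.001, 0.0, -1.0]]
ft_force: [0.2, -0.5, 0.5]
grip_width: 0.094
grasp_force: 0.0
```

Call:
send_rows(rows=[0,0,0.3,0.11,0.31,0,94,0,0,0.3,0.11,0.31,0,94,0,0,0.3,0.11,0.31,0,94,0,0,0.3,0.11,0.31,0,94,0,0,0.3,0.11,0.31,0,94,0,0,0.3,0.11,0.31,0,94,0,0,0.3,0.11,0.31,0,94,0,0,0.3,0.11,0.31,0,94])

```text
time: 1.43
position: [0.5135, -0.071, 0.2054]
tool_rot: [[-0.57, 0.822, -0.0], [0.822, 0.57, 0.001], [0.001, 0.0, -1.0]]
ft_force: [0.8, 0.4, 0.0]
grip_width: 0.0941
grasp_force: 0.0
```

Call:
send_rows(rows=[0,0,0.05,0.09,0.275,0,94,0,0,0.05,0.09,0.275,0,94,0,0,0.05,0.09,0.275,0,94,0,0,0.05,0.09,0.275,0,94,0,0,0.05,0.09,0.275,0,94,0,0,0.05,0.09,0.275,0,94,0,0,0.05,0.09,0.275,0,94,0,0,0.05,0.09,0.275,0,94])

```text
time: 2.1
position: [0.6029, 0.2125, 0.2054]
tool_rot: [[-0.694, 0.72, 0.001], [0.72, 0.694, 0.008], [0.006, 0.006, -1.0]]
ft_force: [-0.3, 0.5, 0.9]
grip_width: 0.0941
grasp_force: 0.0
```

```bash
python3 - <<'E'
from h import *
s=manip.get_state();R=s["tool_rot"];print(s["time"],s["position"],np.degrees(np.arctan2(R[1,0],R[0,0])),R[:,2],s["joint_positions"].round(2))
E
```

```text
2.1 [0.60293773 0.2124977  0.20535244] 133.94673456929326 [ 5.79383591e-04  8.42462860e-03 -9.99964344e-01] [-0.07  0.66 -0.54  1.54  0.36  1.04  0.07]
```

Call:
send_rows(rows=[0,0,0,0,0,-0.03,94,0,0,0,0,0,-0.06,94,0,0,0,0,0,-0.08,94,0,0,0,0,0,-0.09,94,0,0,0,0,0,-0.09,94,0,0,0,0,0,-0.09,94])

```text
time: 2.6
position: [0.6034, 0.2013, 0.1156]
tool_rot: [[-0.687, 0.727, -0.0], [0.727, 0.687, 0.0], [0.0, -0.0, -1.0]]
ft_force: [0.9, -0.2, 0.9]
grip_width: 0.0943
grasp_force: 0.0
```

```bash
python3 - <<'E'
from h import *
s=manip.get_state();R=s["tool_rot"];print(s["time"],s["position"],np.degrees(np.arctan2(R[1,0],R[0,0])),R[:,2])
for n in("top","side"):
    im=read_camera(n); np.save(n+"1.npy",im)
    if n=="side": cv2.imwrite("pics/side1.png",cv2.resize(im[200:320,160:320,::-1],None,fx=5,fy=5,interpolation=cv2.INTER_CUBIC))
E
```

```text
2.6 [0.60335679 0.20133875 0.11561035] 133.36438405596314 [-3.12876679e-04  2.15173152e-04 -9.99999928e-01]
```

View pics/side1.png

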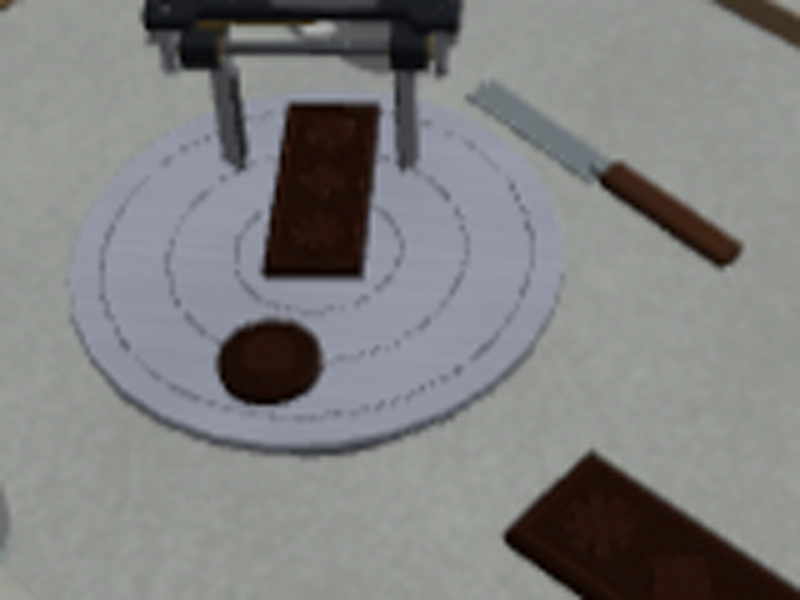

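The tips straddle the plaque evenly (crop pixels 237,165 and 408,165), and the medallion is clear at (270,362). I'll descend and close gently.

Call:
send_rows(rows=[0,0,0,0,0,-0.015,90,0,0,0,0,0,-0.025,84,0,0,0,0,0,-0.03,80,0,0,0,0,0,-0.0325,76,0,0,0,0,0,-0.0335,74,0,0,0,0,0,-0.0335,72,0,0,0,0,0,-0.0335,70], force=6)

```text
time: 3.28
position: [0.6035, 0.2016, 0.0824]
tool_rot: [[-0.687, 0.727, 0.001], [0.727, 0.687, 0.0], [-0.0, 0.001, -1.0]]
ft_force: [0.0, 0.4, 0.7]
grip_width: 0.0705
grasp_force: 0.0
```

Call:
send_rows(rows=[0,0,0,0,0,0,68,0,0,0,0,0,0,66,0,0,0,0,0,0,64,0,0,0,0,0,0,62,0,0,0,0,0,0,60,0,0,0,0,0,0,58,0,0,0,0,0,0,56,0,0,0,0,0,0,56], force=6)

```text
time: 3.95
position: [0.6035, 0.2014, 0.0822]
tool_rot: [[-0.687, 0.727, 0.0], [0.727, 0.687, 0.0], [-0.0, 0.0, -1.0]]
ft_force: [0.5, 0.5, 2.4]
grip_width: 0.0602
grasp_force: 6.0
```

Call:
send_rows(rows=[0,0,0,0,0,0.002,50,0,0,0,0,0,0.005,50,0,0,0,0,0,0.01,50,0,0,0,0,0,0.02,50,0,0,0,0,0,0.035,50,0,0,0,0,0,0.05,50,0,0,0,0,0,0.05,50,0,0,0,0,0,0.05,50], force=6)

```text
time: 4.62
position: [0.6039, 0.2017, 0.1331]
tool_rot: [[-0.687, 0.727, 0.002], [0.727, 0.687, 0.001], [-0.001, 0.002, -1.0]]
ft_force: [-0.3, 0.2, -1.7]
grip_width: 0.06
grasp_force: 6.0
```

```bash
python3 - <<'E'
from h import *
s=manip.get_state();R=s["tool_rot"];print(s["time"],s["position"],np.degrees(np.arctan2(R[1,0],R[0,0])),s["ft_force"],s["ft_torque"],s["grip_width"],s["grasp_force"])
im=read_camera("side"); np.save("side2.npy",im)
cv2.imwrite("pics/side2.png",cv2.resize(im[180:300,160:320,::-1],None,fx=5,fy=5,interpolation=cv2.INTER_CUBIC))
E
```

```text
4.6167 [0.60392187 0.2016696  0.13313853] 133.36904045306105 [-0.33526489  0.21460947 -1.73016651] [ 0.00405302 -0.1510861  -0.03830398] 0.06000306228956588 5.976015999913216
```

View pics/side2.png

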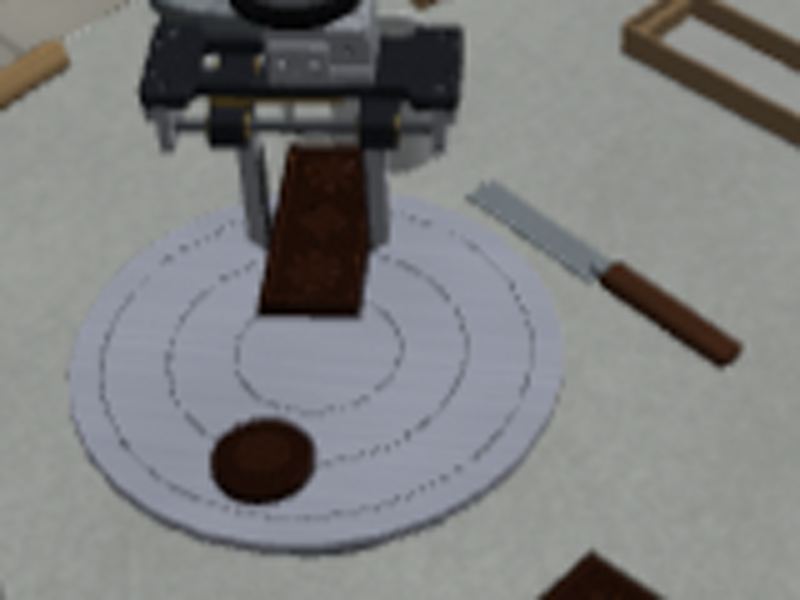

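The plaque is lifted level between the fingers and the medallion is untouched at (263,460). Now I'll carry it to the box.

Call:
send_rows(rows=[0,0,0.006,-0.004,-0.01,0,50,0,0,0.02,-0.012,-0.03,0,50,0,0,0.04,-0.024,-0.06,0,50,0,0,0.06,-0.037,-0.09,0,50,0,0,0.08,-0.05,-0.12,0,50,0,0,0.1,-0.062,-0.155,0,50,0,0,0.12,-0.075,-0.188,0,50,0,0,0.14,-0.09,-0.22,0,50])

```text
time: 5.33
position: [0.5115, -0.0212, 0.1312]
tool_rot: [[-0.932, 0.362, -0.002], [0.362, 0.932, -0.001], [0.001, -0.001, -1.0]]
ft_force: [-0.0, -0.9, -1.3]
grip_width: 0.06
grasp_force: 6.0
```

Call:
send_rows(rows=[0,0,0.02,-0.012,-0.033,0,50,0,0,0.04,-0.025,-0.066,0,50,0,0,0.06,-0.037,-0.1,0,50,0,0,0.08,-0.05,-0.13,0,50,0,0,0.1,-0.062,-0.16,0,50,0,0,0.115,-0.072,-0.19,0,50,0,0,0.125,-0.079,-0.21,0,50,0,0,0.13,-0.082,-0.218,0,50])

```text
time: 6.0
position: [0.4276, -0.2409, 0.1307]
tool_rot: [[-1.0, -0.031, -0.004], [-0.031, 1.0, -0.001], [0.004, -0.001, -1.0]]
ft_force: [-0.1, 0.0, -0.8]
grip_width: 0.0597
grasp_force: 6.0
```

Call:
send_rows(rows=[0,0,0,0,0,-0.02,50,0,0,0,0,0,-0.045,50,0,0,0,0,0,-0.06,50,0,0,0,0,0,-0.07,50,0,0,0,0,0,-0.07,50,0,0,0,0,0,-0.07,50])

```text
time: 6.5
position: [0.4307, -0.2364, 0.0617]
tool_rot: [[-0.999, -0.035, -0.001], [-0.035, 0.999, 0.001], [0.001, 0.001, -1.0]]
ft_force: [0.0, 0.4, -0.8]
grip_width: 0.0602
grasp_force: 6.0
```

```bash
python3 - <<'E'
from h import *
s=manip.get_state();R=s["tool_rot"];print(s["time"],s["position"],np.degrees(np.arctan2(R[1,0],R[0,0])),R[:,2],s["ft_force"],s["grip_width"],s["grasp_force"],s["joint_positions"].round(2))
im=read_camera("top"); np.save("top3.npy",im)
cv2.imwrite("pics/top3.png",cv2.resize(im[140:300,310:420,::-1],None,fx=5,fy=3.75,interpolation=cv2.INTER_CUBIC))
z=s["position"][2]+.008
for c in dark(im,(330,210,400,262)): print(len(c),rect(ray("top",c,z)),c.min(0),c.max(0))
E
```

```text
6.5 [ 0.43071593 -0.23640766  0.06170186] -177.98910408226965 [-1.17969375e-03  6.64611471e-04 -9.99999083e-01] [ 0.03731239  0.36578475 -0.79511386] 0.06016521507176575 5.97615122795105 [ 0.89  0.72 -0.67  2.06  0.78  0.62  1.28]
274 (array([ 449.9, -242.5]), array([151.1, 132.5]), -89.93) [344 212] [399 261]
```

View pics/top3.png

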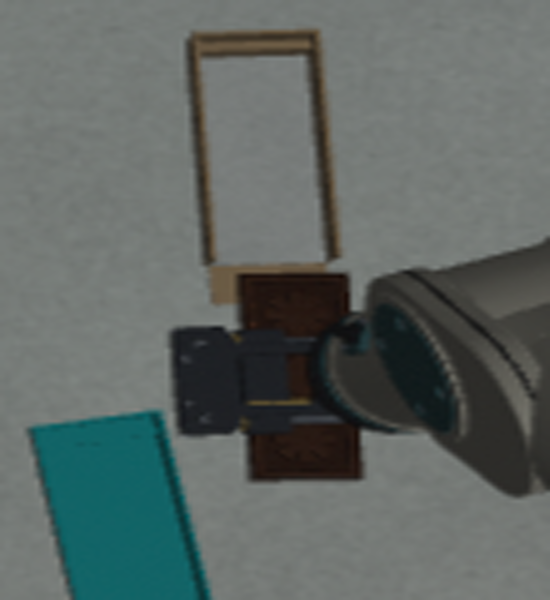

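The plaque is held straight, with its leading edge at crop pixels (238,274)–(349,272), just in front of the mouth at y≈262. I'll compute its pose against the box.

```bash
python3 - <<'E'
from h import *
im=np.load("top3.npy"); v=im.max(2).astype(float)
z=.0685
f=lambda X,Y:(310+X/5-.4,140+Y/3.75-.4)
C=ray("top",[f(238,274),f(349,272),f(249,480),f(361,478)],z); print(C*1000)
# left and right edges by 50% crossing in rows 215..223 and 258..265
out=[]
for r in list(range(215,223))+list(range(259,266)):
    row=v[r]; a=np.argmin(row[352:375])+352; t=70
    l=a
    q=np.where(row[345:390]<t)[0]+345
    if len(q)==0: continue
    l,rr=q[0],q[-1]; 
    L=l-(t-row[l])/(row[l-1]-row[l]); Rr=rr+(t-row[rr])/(row[rr+1]-row[rr]); out.append((r,L,Rr))
o=np.array(out); wl=ray("top",o[:,[1,0]],z);wr=ray("top",o[:,[2,0]],z); mid=(wl+wr)/2
for a,b in zip(wl,wr): print((a*1000).round(1),(b*1000).round(1))
E
```

```text
[[ 514.46721983 -204.36374173]
 [ 515.97179108 -264.92842295]
 [ 366.13435157 -206.17525389]
 [ 367.62482878 -266.00134544]]
[ 508.  -203.3] [ 508.1 -305.7]
[ 505.3 -203.2] [ 505.3 -296.4]
[ 502.5 -203.1] [ 502.6 -297.2]
[ 499.8 -203.1] [ 499.8 -269.6]
[ 497.  -203.7] [ 497.1 -283.1]
[ 494.3 -203.6] [nan nan]
[ 491.6 -203.9] [ 491.6 -294.4]
[ 488.8 -203.9] [ 488.9 -307.4]
[ 388.9 -206. ] [ 389.  -266.5]
[ 386.3 -206. ] [ 386.4 -266.3]
[ 383.6 -205.8] [ 383.7 -266.2]
[ 381.  -205.7] [ 381.  -266.2]
[ 378.3 -205.8] [ 378.4 -266.9]
[ 375.7 -206.3] [ 375.7 -266.8]
[ 373.  -206.2] [ 373.1 -266.6]<stdin>:14: RuntimeWarning: divide by zero encountered in scalar divide
h.py:5: RuntimeWarning: invalid value encountered in matmul
  px=np.atleast_2d(np.asarray(px,float)); d=np.c_[px,np.ones(len(px))]@np.linalg.inv(K).T
h.py:6: RuntimeWarning: invalid value encountered in matmul
  d=d*[1,-1,-1]; R=T[:3,:3]; o=-R.T@T[:3,3]; w=d@R
```

Call:
send_rows(rows=[0,0,0,0,-0.0005,-0.015,50,0,0,0,0,-0.0007,-0.03,50,0,0,0,0,-0.0007,-0.042,50,0,0,0,0,-0.0007,-0.049,50,0,0,0,0.002,-0.0007,-0.0525,50,0,0,0,0.006,-0.0005,-0.053,50,0,0,0,0.01,-0.0003,-0.053,50,0,0,0,0.012,-0.0003,-0.053,50])

```text
time: 7.22
position: [0.445, -0.2369, 0.0098]
tool_rot: [[-0.999, -0.035, 0.002], [-0.035, 0.999, -0.0], [-0.002, -0.0, -1.0]]
ft_force: [0.3, -0.8, -1.1]
grip_width: 0.0602
grasp_force: 6.0
```

```bash
python3 - <<'E'
from h import *
s=manip.get_state();R=s["tool_rot"];print(s["time"],s["position"],np.degrees(np.arctan2(R[1,0],R[0,0])),s["ft_force"],s["grip_width"])
im=read_camera("top"); np.save("top4.npy",im); im2=read_camera("side"); np.save("side4.npy",im2)
a=cv2.resize(im[180:260,335:395,::-1],None,fx=6.6,fy=6.6,interpolation=cv2.INTER_CUBIC)
p=proj("side",[[.52,-.235,.02]])[0].astype(int); print(p)
b=cv2.resize(im2[p[1]-40:p[1]+40,p[0]-30:p[0]+30,::-1],None,fx=6.6,fy=6.6,interpolation=cv2.INTER_CUBIC)
cv2.imwrite("pics/c4.png",np.hstack([a,b]))
E
```

```text
7.2167 [ 0.44502241 -0.236943    0.00976251] -178.01075892088605 [ 0.34800641 -0.78790848 -1.10509653] 0.06015819268401596
[330 203]
```

View pics/c4.png

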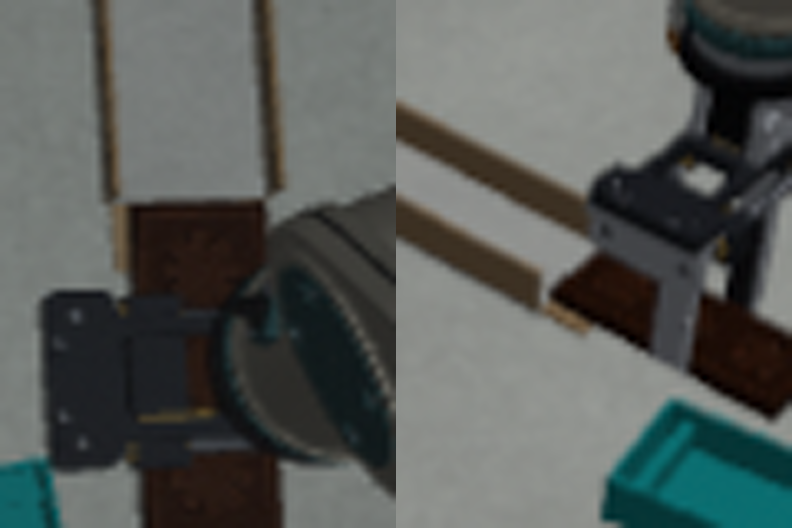

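```bash
python3 - <<'E'
from h import *
im=np.load("top4.npy"); im0=np.load("top0.npy")
for r in (204,214,216,218): print(r,im[r,349:380].max(1).tolist())
print([im0[r,349:380].max(1).tolist() for r in (190,204)]); print("flap0",[im0[r,349:380,0].astype(int).__sub__(im0[r,349:380,2]).tolist() for r in (214,217)])
for c,r,z in ((353,216,.003),(375,216,.003),(355,216,.016),(375,216,.016)): print(c,r,z,ray("top",[(c,r)],z)*1000)
# subpixel edges of plaque
o=[]
for r in range(213,222):
    v=im[r].max(1).astype(float); t=65
    q=[c for c in range(350,380) if v[c]<t]; l=q[0]; L=l-(t-v[l])/(v[l-1]-v[l]); k=next(c for c in range(362,385) if v[c]<t and v[c+1]>=t) if any(v[c]<t and v[c+1]>=t for c in range(362,385)) else 0
    Rr=k+(t-v[k])/(v[k+1]-v[k]); o.append((ray("top",[(L,r)],.0155)[0]*1000).tolist()+(ray("top",[(Rr,r)],.0155)[0]*1000).tolist())
print(np.round(o,1))
# flap edges in picture 0 : R-B > 14
o=[]
for r in range(212,219):
    d=im0[r].astype(float); d=d[:,0]-d[:,2]; t=16; q=[c for c in range(345,385) if d[c]>t]; l,k=q[0],q[-1]
    o.append(np.r_[ray("top",[(l-(d[l]-t)/(d[l]-d[l-1]),r)],.003)[0],ray("top",[(k+(d[k]-t)/(d[k]-d[k+1]),r)],.003)[0]]*1000)
print(np.round(o,1))
E
```

```text
204 [121, 72, 48, 97, 117, 123, 124, 123, 123, 122, 122, 120, 121, 122, 124, 123, 124, 124, 123, 124, 124, 123, 124, 124, 124, 108, 65, 46, 96, 118, 124]
214 [124, 122, 107, 105, 106, 58, 22, 35, 34, 32, 32, 31, 32, 32, 30, 32, 32, 31, 30, 30, 30, 31, 32, 30, 36, 35, 67, 66, 50, 50, 55]
216 [128, 129, 111, 105, 106, 59, 24, 36, 32, 31, 31, 32, 34, 35, 30, 40, 39, 33, 28, 37, 34, 31, 31, 31, 35, 35, 39, 43, 44, 46, 45]
218 [124, 124, 122, 98, 103, 64, 30, 41, 36, 33, 31, 28, 37, 40, 38, 38, 38, 38, 38, 38, 37, 32, 32, 33, 31, 36, 41, 45, 46, 46, 51]
[[79, 49, 92, 112, 119, 119, 119, 119, 119, 119, 119, 120, 121, 120, 118, 118, 118, 118, 117, 117, 118, 118, 117, 119, 104, 61, 43, 92, 113, 118, 117], [117, 69, 45, 93, 113, 118, 118, 118, 119, 117, 117, 116, 116, 117, 119, 118, 119, 119, 118, 118, 118, 118, 119, 119, 119, 104, 61, 45, 92, 113, 118]]
flap0 [[-2, -1, 1, 27, 36, 37, 36, 37, 37, 36, 37, 36, 37, 37, 36, 37, 37, 36, 37, 37, 37, 36, 36, 36, 36, 35, 20, 3, -2, -2, -1], [-2, -2, -2, 24, 35, 36, 36, 37, 37, 36, 37, 37, 37, 36, 36, 36, 37, 37, 37, 36, 37, 36, 37, 37, 36, 36, 21, 3,
[... 216 characters left out ...]
21.2 -265. ]
 [ 518.3 -204.7  518.3 -265. ]
 [ 515.4 -204.5  514.8  887.3]
 [ 512.5 -204.6  511.8  963.6]
 [ 509.6 -204.9    nan    nan]
 [ 506.7 -204.7  506.   962.9]
 [ 503.9 -204.6  503.1  965.4]
 [ 501.  -204.6  500.2  965. ]
 [ 498.1 -204.5  497.4  888.1]]
[[ 525.9 -199.8  526.  -268. ]
 [ 523.  -200.   523.  -268.9]
 [ 520.1 -200.3  520.1 -268.8]
 [ 517.2 -200.2  517.2 -268.6]
 [ 514.2 -200.1  514.3 -268.7]
 [ 511.3 -200.4  511.3 -268.6]
 [ 508.4 -201.   508.4 -269.2]]<stdin>:11: RuntimeWarning: divide by zero encountered in scalar divide
h.py:5: RuntimeWarning: invalid value encountered in matmul
  px=np.atleast_2d(np.asarray(px,float)); d=np.c_[px,np.ones(len(px))]@np.linalg.inv(K).T
```

Call:
send_rows(rows=[0,0,0,0.006,0.0004,0,50,0,0,0,0.016,0.0008,0,50,0,0,0,0.027,0.0012,0,50,0,0,0,0.038,0.0016,0,50,0,0,0,0.049,0.002,0,50,0,0,0,0.06,0.0025,0,50,0,0,0,0.068,0.0028,0,50,0,0,0,0.069,0.0028,0,50])

```text
time: 7.98
position: [0.515, -0.2335, 0.0092]
tool_rot: [[-0.999, -0.035, 0.003], [-0.035, 0.999, 0.001], [-0.003, 0.001, -1.0]]
ft_force: [0.4, 0.1, -1.0]
grip_width: 0.0602
grasp_force: 6.0
```

Call:
send_rows(rows=[0,0,0,0,0,0,50,0,0,0,0,0,0,50,0,0,0,0,0,0,50])

```text
time: 8.23
position: [0.5114, -0.2343, 0.0088]
tool_rot: [[-0.999, -0.034, -0.001], [-0.034, 0.999, -0.0], [0.001, -0.0, -1.0]]
ft_force: [-1.0, 0.3, -1.0]
grip_width: 0.0599
grasp_force: 6.0
```

```bash
python3 - <<'E'
from h import *
s=manip.get_state();R=s["tool_rot"];print(s["time"],s["position"],np.degrees(np.arctan2(R[1,0],R[0,0])),s["ft_force"],s["ft_torque"],s["grip_width"])
im=read_camera("top"); np.save("top5.npy",im); im2=read_camera("side"); np.save("side5.npy",im2)
a=cv2.resize(im[150:230,335:395,::-1],None,fx=6.6,fy=6.6,interpolation=cv2.INTER_CUBIC)
p=proj("side",[[.54,-.235,.02]])[0].astype(int)
b=cv2.resize(im2[p[1]-40:p[1]+40,p[0]-30:p[0]+30,::-1],None,fx=6.6,fy=6.6,interpolation=cv2.INTER_CUBIC)
cv2.imwrite("pics/c5.png",np.hstack([a,b]))
E
```

```text
8.2333 [ 0.51140573 -0.23428711  0.00883905] -178.03967766001028 [-1.01165829  0.32718197 -1.0386614 ] [ 0.0104805  -0.09741555  0.01540213] 0.059928466223540075
```

View pics/c5.png

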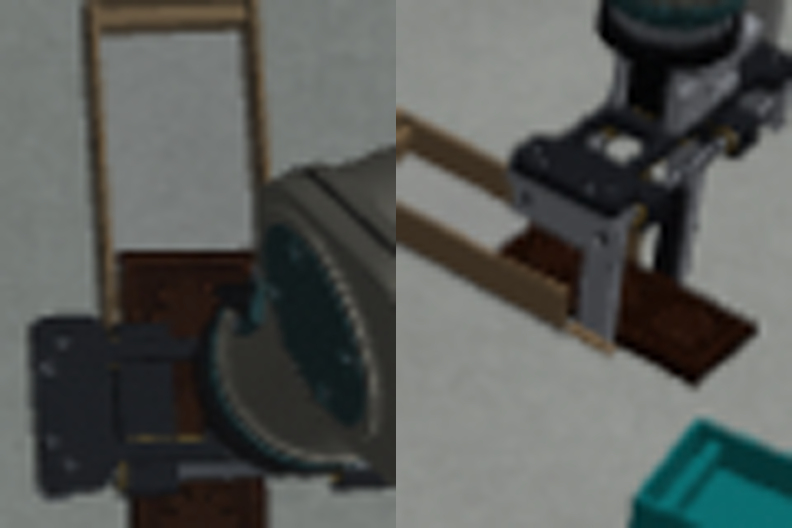

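The plaque is about 64 mm inside, between the walls, with the fingers just outside the mouth. I'll lower it softly.

Call:
send_rows(rows=[0,0,0,0,0,-0.001,50,0,0,0,0,0,-0.002,50,0,0,0,0,0,-0.0026,50,0,0,0,0,0,-0.003,50,0,0,0,0,0,-0.0033,50,0,0,0,0,0,-0.0036,50,0,0,0,0,0,-0.0036,50])

```text
time: 8.92
position: [0.5123, -0.2341, 0.0053]
tool_rot: [[-0.999, -0.034, -0.0], [-0.034, 0.999, 0.0], [0.0, 0.0, -1.0]]
ft_force: [0.5, 0.2, -0.6]
grip_width: 0.0603
grasp_force: 6.0
```

Call:
send_rows(rows=[0,0,0,0,0,-0.0003,50,0,0,0,0,0,-0.0006,50,0,0,0,0,0,-0.0006,50])

```text
time: 9.17
position: [0.5123, -0.2341, 0.0051]
tool_rot: [[-0.999, -0.034, 0.0], [-0.034, 0.999, -0.0], [-0.0, -0.0, -1.0]]
ft_force: [-1.4, 0.3, 3.0]
grip_width: 0.0598
grasp_force: 6.0
```

Call:
send_rows(rows=[0,0,0,0,0,0,62,0,0,0,0,0,0,66,0,0,0,0,0,0,70,0,0,0,0,0,0,74,0,0,0,0,0,0,76,0,0,0,0,0,0,76])

```text
time: 9.67
position: [0.5123, -0.2341, 0.0047]
tool_rot: [[-0.999, -0.034, -0.0], [-0.034, 0.999, 0.0], [0.0, 0.0, -1.0]]
ft_force: [-0.4, -0.6, -0.9]
grip_width: 0.0757
grasp_force: 0.0
```

Call:
send_rows(rows=[0,0,0,0,0,0.006,76,0,0,0,0,0,0.015,76,0,0,0,0,0,0.03,76,0,0,0,0,0,0.045,76,0,0,0,0,0,0.05,76,0,0,0,0,0,0.05,76])

```text
time: 10.17
position: [0.5135, -0.2345, 0.0566]
tool_rot: [[-0.999, -0.034, 0.003], [-0.034, 0.999, -0.001], [-0.003, -0.001, -1.0]]
ft_force: [0.5, -1.1, -0.2]
grip_width: 0.0761
grasp_force: 0.0
```

Call:
send_rows(rows=[0,0,0,-0.015,-0.0005,0,60,0,0,0,-0.04,-0.0015,0,44,0,0,0,-0.065,-0.0025,0,24,0,0,0,-0.085,-0.003,0,24,0,0,0,-0.094,-0.0034,0,24,0,0,0,-0.094,-0.0034,0,24,0,0,0,-0.094,-0.0034,0,24,0,0,0,-0.094,-0.0034,0,24])

```text
time: 10.83
position: [0.4203, -0.2374, 0.0549]
tool_rot: [[-0.999, -0.035, 0.002], [-0.035, 0.999, 0.0], [-0.002, 0.0, -1.0]]
ft_force: [0.1, 0.3, -0.8]
grip_width: 0.026
grasp_force: 0.0
```

Call:
send_rows(rows=[0,0,0,0,0,-0.01,24,0,0,0,0,0,-0.025,24,0,0,0,0,0,-0.038,24,0,0,0,0,0,-0.046,24,0,0,0,0,0,-0.049,24,0,0,0,0,0,-0.049,24,0,0,0,0,0,-0.049,24])

```text
time: 11.42
position: [0.4188, -0.2373, 0.0057]
tool_rot: [[-0.999, -0.035, 0.0], [-0.035, 0.999, 0.0], [-0.0, 0.0, -1.0]]
ft_force: [0.6, 0.3, 0.3]
grip_width: 0.0242
grasp_force: 0.0
```

```bash
python3 - <<'E'
from h import *
s=manip.get_state();R=s["tool_rot"];print(s["time"],s["position"],np.degrees(np.arctan2(R[1,0],R[0,0])),s["ft_force"],s["ft_torque"],s["grip_width"])
im=read_camera("top"); im2=read_camera("side"); 
a=cv2.resize(im[175:255,335:395,::-1],None,fx=6.6,fy=6.6,interpolation=cv2.INTER_CUBIC)
p=proj("side",[[.50,-.235,.02]])[0].astype(int)
b=cv2.resize(im2[p[1]-40:p[1]+40,p[0]-30:p[0]+30,::-1],None,fx=6.6,fy=6.6,interpolation=cv2.INTER_CUBIC)
cv2.imwrite("pics/c6.png",np.hstack([a,b]))
E
```

```text
11.4167 [ 0.41875651 -0.23727441  0.00573734] -177.99824027064844 [0.63214582 0.25374755 0.29037126] [ 0.05186251 -0.14910802 -0.03683151] 0.024228295864321733
```

View pics/c6.png

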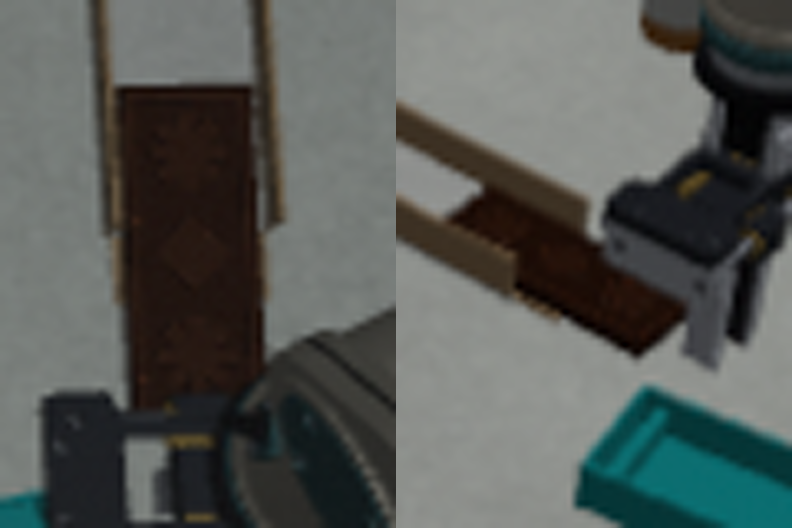

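The plaque lies parallel in the channel and the fingers are about 20 mm behind its rear edge. I'll estimate the spacer face from the first picture while starting the push.

Call:
send_rows(rows=[0,0,0,0.004,0.0001,0,24,0,0,0,0.01,0.0004,0,24,0,0,0,0.014,0.0005,0,24,0,0,0,0.017,0.0006,0,24,0,0,0,0.02,0.0007,0,24,0,0,0,0.023,0.0008,0,24,0,0,0,0.026,0.0009,0,24,0,0,0,0.029,0.001,0,24])

```text
time: 12.18
position: [0.4472, -0.2365, 0.0057]
tool_rot: [[-0.999, -0.034, -0.001], [-0.034, 0.999, 0.0], [0.001, 0.0, -1.0]]
ft_force: [-1.1, 0.5, -0.1]
grip_width: 0.0241
grasp_force: 0.4
```

```bash
python3 - <<'E'
from h import *
im=np.load("top0.npy").astype(float); d=(im[:,:,0]-im[:,:,2])[145:162,355:369].mean(1); print(d.round().tolist())
t=(d[7]+0)/2; 
i=[k for k in range(4,16) if d[k]>15 and d[k+1]<=15][0]; r=145+i+(d[i]-15)/(d[i]-d[i+1]); print(r, ray("top",[(362,r)],.003)*1000, ray("top",[(362,r)],.021)*1000)
s=manip.get_state();print(s["position"],s["ft_force"])
E
```

```text
[-2.0, -2.0, 0.0, 31.0, 23.0, 23.0, 35.0, 35.0, 26.0, 15.0, 0.0, -2.0, -2.0, -2.0, -2.0, -2.0, -2.0]
154.01421800947867 [[ 699.91203369 -235.75322758]] [[ 694.44742481 -232.05326328]]
[ 0.44718237 -0.23653054  0.00570067] [-1.09607522  0.5241015  -0.10096439]
```

Call:
send_rows(rows=[0,0,0,0.004,0.0001,0,24,0,0,0,0.009,0.0003,0,24,0,0,0,0.014,0.0005,0,24,0,0,0,0.019,0.0007,0,24,0,0,0,0.024,0.0009,0,24,0,0,0,0.029,0.0011,0,24,0,0,0,0.034,0.0013,0,24,0,0,0,0.039,0.0014,0,24])

```text
time: 12.85
position: [0.4868, -0.2351, 0.0058]
tool_rot: [[-0.999, -0.035, -0.0], [-0.035, 0.999, 0.0], [0.0, 0.0, -1.0]]
ft_force: [-0.3, 1.1, -0.2]
grip_width: 0.0239
grasp_force: 0.3
```

Call:
send_rows(rows=[0,0,0,0.005,0.0002,0,24,0,0,0,0.01,0.0004,0,24,0,0,0,0.015,0.0006,0,24,0,0,0,0.02,0.0008,0,24,0,0,0,0.025,0.001,0,24,0,0,0,0.03,0.0011,0,24,0,0,0,0.034,0.0012,0,24,0,0,0,0.036,0.0013,0,24])

```text
time: 13.52
position: [0.5232, -0.2337, 0.0058]
tool_rot: [[-0.999, -0.035, 0.001], [-0.035, 0.999, 0.0], [-0.001, 0.0, -1.0]]
ft_force: [-0.3, -0.5, 1.2]
grip_width: 0.0241
grasp_force: 0.4
```

Call:
send_rows(rows=[0,0,0,0.0005,0,0,24,0,0,0,0.001,0,0,24,0,0,0,0.0015,0.0001,0,24,0,0,0,0.002,0.0001,0,24,0,0,0,0.0025,0.0001,0,24,0,0,0,0.0025,0.0001,0,24])

```text
time: 14.02
position: [0.5248, -0.2338, 0.0058]
tool_rot: [[-0.999, -0.034, 0.0], [-0.034, 0.999, -0.0], [-0.0, -0.0, -1.0]]
ft_force: [-0.7, 0.1, 0.1]
grip_width: 0.0241
grasp_force: 0.2
```

Call:
send_rows(rows=[0,0,0,0.0005,0,0,24,0,0,0,0.001,0,0,24,0,0,0,0.0015,0.0001,0,24,0,0,0,0.002,0.0001,0,24,0,0,0,0.002,0.0001,0,24])

```text
time: 14.43
position: [0.527, -0.2336, 0.0058]
tool_rot: [[-0.999, -0.034, 0.0], [-0.034, 0.999, 0.0], [-0.0, 0.0, -1.0]]
ft_force: [0.1, 0.4, -1.1]
grip_width: 0.0242
grasp_force: 0.1
```

Call:
send_rows(rows=[0,0,0,0.0005,0,0,24,0,0,0,0.001,0,0,24,0,0,0,0.0015,0.0001,0,24,0,0,0,0.0015,0.0001,0,24])

```text
time: 14.77
position: [0.5284, -0.2335, 0.0058]
tool_rot: [[-0.999, -0.034, 0.0], [-0.034, 0.999, 0.0], [-0.0, -0.0, -1.0]]
ft_force: [-0.2, -1.2, -0.2]
grip_width: 0.0236
grasp_force: 0.2
```

Call:
send_rows(rows=[0,0,0,0.0005,0,0,24,0,0,0,0.001,0,0,24,0,0,0,0.0015,0.0001,0,24,0,0,0,0.0015,0.0001,0,24])

```text
time: 15.1
position: [0.53, -0.2334, 0.0058]
tool_rot: [[-0.999, -0.034, 0.0], [-0.034, 0.999, 0.0], [-0.0, 0.0, -1.0]]
ft_force: [0.3, 0.2, 0.3]
grip_width: 0.024
grasp_force: 0.2
```

Call:
send_rows(rows=[0,0,0,0.0005,0,0,24,0,0,0,0.001,0,0,24,0,0,0,0.0015,0.0001,0,24,0,0,0,0.0015,0.0001,0,24])

```text
time: 15.43
position: [0.5315, -0.2333, 0.0058]
tool_rot: [[-0.999, -0.034, 0.0], [-0.034, 0.999, 0.0], [-0.0, 0.0, -1.0]]
ft_force: [-0.3, 0.1, 0.5]
grip_width: 0.0237
grasp_force: 0.2
```

Call:
send_rows(rows=[0,0,0,0.0005,0,0,24,0,0,0,0.001,0,0,24,0,0,0,0.0015,0.0001,0,24,0,0,0,0.0015,0.0001,0,24])

```text
time: 15.77
position: [0.533, -0.2332, 0.0058]
tool_rot: [[-0.999, -0.034, 0.0], [-0.034, 0.999, 0.0], [-0.0, 0.0, -1.0]]
ft_force: [0.2, -0.6, -0.1]
grip_width: 0.0239
grasp_force: 0.2
```

```bash
python3 - <<'E'
from h import *
im=read_camera("top"); print([ (r,im[r,355:368].mean((0)).round().astype(int).tolist()) for r in range(150,162)])
E
```

```text
[(150, [66, 56, 43]), (151, [102, 86, 65]), (152, [103, 87, 66]), (153, [77, 65, 50]), (154, [67, 61, 52]), (155, [110, 112, 109]), (156, [69, 64, 61]), (157, [35, 21, 16]), (158, [33, 21, 16]), (159, [30, 18, 15]), (160, [30, 19, 15]), (161, [31, 19, 15])]
```

Call:
send_rows(rows=[0,0,0,0.0005,0,0,24,0,0,0,0.001,0,0,24,0,0,0,0.0015,0.0001,0,24,0,0,0,0.0015,0.0001,0,24])

```text
time: 16.15
position: [0.5345, -0.2331, 0.0058]
tool_rot: [[-0.999, -0.034, 0.0], [-0.034, 0.999, 0.0], [-0.0, 0.0, -1.0]]
ft_force: [-0.4, -0.1, 0.3]
grip_width: 0.0236
grasp_force: 0.2
```

Call:
send_rows(rows=[0,0,0,0.0005,0,0,24,0,0,0,0.001,0,0,24,0,0,0,0.0015,0.0001,0,24,0,0,0,0.0015,0.0001,0,24])

```text
time: 16.48
position: [0.536, -0.233, 0.0058]
tool_rot: [[-0.999, -0.034, 0.0], [-0.034, 0.999, 0.0], [-0.0, 0.0, -1.0]]
ft_force: [-0.0, 0.2, -0.6]
grip_width: 0.0241
grasp_force: 0.2
```

Call:
send_rows(rows=[0,0,0,0.0004,0,0,24,0,0,0,0.0008,0,0,24,0,0,0,0.001,0,0,24,0,0,0,0.001,0,0,24])

```text
time: 16.82
position: [0.5369, -0.233, 0.0058]
tool_rot: [[-0.999, -0.034, 0.0], [-0.034, 0.999, 0.0], [-0.0, 0.0, -1.0]]
ft_force: [0.0, -0.8, 0.0]
grip_width: 0.0241
grasp_force: 0.2
```

Call:
send_rows(rows=[0,0,0,0.0004,0,0,24,0,0,0,0.0008,0,0,24,0,0,0,0.001,0,0,24,0,0,0,0.001,0,0,24])

```text
time: 17.15
position: [0.5379, -0.233, 0.0058]
tool_rot: [[-0.999, -0.034, 0.0], [-0.034, 0.999, 0.0], [-0.0, 0.0, -1.0]]
ft_force: [-0.2, -0.7, -0.4]
grip_width: 0.0241
grasp_force: 0.2
```

Call:
send_rows(rows=[0,0,0,0.0004,0,0,24,0,0,0,0.0008,0,0,24,0,0,0,0.001,0,0,24,0,0,0,0.001,0,0,24])

```text
time: 17.48
position: [0.5389, -0.233, 0.0058]
tool_rot: [[-0.999, -0.034, 0.0], [-0.034, 0.999, 0.0], [-0.0, 0.0, -1.0]]
ft_force: [-0.2, -0.2, 0.3]
grip_width: 0.0239
grasp_force: 0.2
```

Call:
send_rows(rows=[0,0,0,0.0004,0,0,24,0,0,0,0.0008,0,0,24,0,0,0,0.001,0.0001,0,24,0,0,0,0.001,0.0001,0,24])

```text
time: 17.82
position: [0.5392, -0.2331, 0.0058]
tool_rot: [[-0.999, -0.034, -0.001], [-0.034, 0.999, -0.0], [0.001, -0.0, -1.0]]
ft_force: [-2.6, 0.4, 1.9]
grip_width: 0.024
grasp_force: 1.1
```

Call:
send_rows(rows=[0,0,0,0.0003,0,0,24,0,0,0,0.0004,0,0,24,0,0,0,0.0004,0,0,24])

```text
time: 18.07
position: [0.5393, -0.233, 0.0057]
tool_rot: [[-0.999, -0.034, -0.002], [-0.034, 0.999, -0.0], [0.002, -0.0, -1.0]]
ft_force: [-4.0, -0.2, 2.5]
grip_width: 0.0244
grasp_force: 2.1
```

The push force has risen to 4 N with no further motion, so the plaque bears on the spacer. I'll retreat straight back, then up.

Call:
send_rows(rows=[0,0,0,-0.001,0,0,24,0,0,0,-0.004,-0.0001,0,24,0,0,0,-0.012,-0.0004,0,24,0,0,0,-0.025,-0.0009,0,24,0,0,0,-0.038,-0.0014,0,24,0,0,0,-0.045,-0.0016,0.01,24,0,0,0,-0.045,-0.0016,0.04,24,0,0,0,-0.045,-0.0016,0.08,24])

```text
time: 18.73
position: [0.493, -0.2339, 0.0852]
tool_rot: [[-0.999, -0.035, -0.004], [-0.035, 0.999, 0.002], [0.004, 0.002, -1.0]]
ft_force: [0.6, -0.2, 0.3]
grip_width: 0.0239
grasp_force: 0.0
```

Call:
send_rows(rows=[0,0,0,0,0,0.04,24,0,0,0,0,0,0.08,24,0,0,0,-0.02,-0.03,0.1,24,0,0,0,-0.05,-0.06,0.1,24,0,0,0,-0.08,-0.09,0.1,24,0,0,0,-0.09,-0.12,0.1,24,0,0,0,-0.09,-0.13,0.1,24,0,0,0,-0.09,-0.13,0.1,24])

```text
time: 19.4
position: [0.4041, -0.368, 0.1862]
tool_rot: [[-1.0, -0.028, 0.001], [-0.028, 1.0, -0.002], [-0.001, -0.002, -1.0]]
ft_force: [1.4, -0.1, -0.1]
grip_width: 0.0238
grasp_force: 0.0
```

```bash
python3 - <<'E'
from h import *
s=manip.get_state();print(s["time"],s["position"])
im=read_camera("top"); np.save("top9.npy",im)
c=dark(im,(345,145,385,228)); 
for k in c: print(rect(ray("top",k,.0125)))
for k in dark(im,(140,135,255,245)): print("disc",rect(ray("top",k,.09)))
a=cv2.resize(im[120:260,130:400,::-1],None,fx=2.9,fy=2.9,interpolation=cv2.INTER_CUBIC);cv2.imwrite("pics/end.png",a)
E
```

```text
19.4 [ 0.40414523 -0.36803521  0.18622875]
(array([ 617.2, -234.1]), array([164.4,  68. ]), 2.04)
disc (array([528.8, 312.9]), array([59.3, 56.1]), 63.84)
```

View pics/end.png

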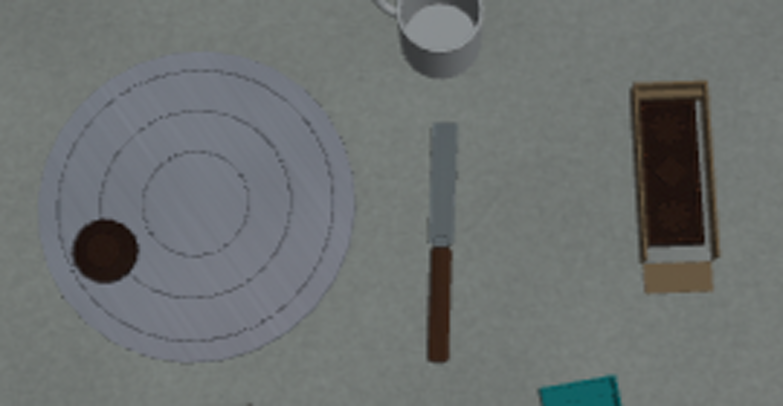

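The plaque is home: its front is at the spacer near (670,98) and its rear edge at (672,247), inside the mouth. The medallion is on the disc at (105,251) and the bystanders are in place. Handing in.

```bash
python3 -c "
from workcell import workorder
print(workorder.close_job())"
```

```text
the job is handed in; nothing more can be done
None
```

The plaque lies flat in the gift box, pushed in until it was felt bearing on the spacer at about 4 N; the medallion was not touched and is still on the turntable, and the job was handed in at about 19.5 s.

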